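# Nudge the eyelet tin into its well

### The job

Put the round eyelet tin away in the bench caddy: push it gently with the fingertips across the wooden top until it drops into the empty round well and sits flat on the bottom. Only slide it, do not pinch it, pick it up or tip it over, and leave the ribbon spool and the brass weight where they stand.

Things in the scene. Friction and masses are not known exactly. Their poses are not given: they have to be found in the camera images.
- caddy: flat light-wood block, 200 (its x) x 340 (its y) x 22 mm high, fixed to the table; origin at the centre of its underside, z up. Its top is a level deck 22 mm above the table with two recesses 14 mm deep: the round well and, behind it, a narrow pocket 32 x 166 mm centred at x = +65 mm, y = 0, where an ivory bone folder lies, fixed. The tin cannot enter the pocket.
- well (a point): centre of the mouth of the empty round well, at deck height, at x = -25 mm, y = 0 of the caddy. The well is 66 mm in diameter and 14 mm deep, with a 1.5 mm chamfer.
- tin: closed round tin, brass-coloured lid on a silver body, 60 mm diameter, 28 mm high (solid to the touch up to 24 mm), 40 to 85 g, loose; origin at the centre of its underside, z up. Starts flat on the deck, 80 to 125 mm from the well on either side along the caddy's y, up to 25 mm off along x. Seated, its underside is 14 mm below the deck, its top about 12 mm above, with 3 mm play all round.
- spool: spool of red ribbon with white flanges and a hole in the middle, 60 mm diameter, 22 mm high, loose; origin at the centre of its underside. It lies on the deck on the side of the well opposite the tin. To be left alone.
- weight: brass paper weight with a knob on top, 40 mm diameter, 44 mm high, loose; origin at the centre of its underside. It stands on the deck in the caddy's far left corner, at about x = +68 mm, y = +130 mm of the caddy. To be left alone.
Mind the look-alikes: they are no part of the job. What is meant by the tin is not green, orange or purple, and is the larger of those in its own colour.

How it is judged:
At the end, for the whole second after the job is handed in: The tin is at rest in the round well: centre within 6 mm of the well's, underside at least 11.5 mm below the deck, upright within 0.08 rad; spool and weight each within 15 mm of where they started (horizontal distance between tin and well below 0.006 m and z of tin in the frame of well below -0.0115 m and angle between tin's own z axis and vertical below 0.08 rad and linear speed of tin below 0.01 m/s and distance of each of spool, weight from where it was at the start of the episode below 0.015 m); the robot touches nothing.
It fails at once if the tin is lifted: its underside's centre more than 10 mm above the deck (z of tin in the frame of well above 0.01 m).
It fails at once if the tin is pinched or pushed hard: over 30 N between fingers and tin (contact force between the fingers and tin above 30 N).
It fails at once if the tin is tipped by more than 0.7 rad (angle between tin's own z axis and vertical above 0.7 rad).
It fails at once if the ribbon spool is moved more than 15 mm (distance of spool from where it was at the start of the episode above 0.015 m).
It fails at once if the brass weight is moved more than 15 mm (distance of weight from where it was at the start of the episode above 0.015 m).
It also fails if it takes over 48 s, if anything falls off the work surface, if the arm or the gripper's body presses on something with over 40 N, if the wrist force passes 120 N, or if a joint passes its speed limit or range.

### The arm

A 6-joint arm with a two-finger parallel gripper is mounted at the origin on the work surface; the furniture and walls round the work are solid. World frame = base frame: x ahead of the robot, y to its left, z up, the work surface at z = 0. Lengths are in m, angles in rad, forces in N, time in s.
With the tool pointing down it reaches from about 0.325 to 1 m from the base axis. Payload 5.1 kg.
Tool frame: the origin (TCP) lies midway between the tips of the shut fingers; the grasp point (between the pads) lies 19 mm behind it; z points along the fingers, y is the line along which they close (so a half turn about z gives the same grasp; the last joint's range is limited). The gripper opens to 85 mm and grips with 20 to 120 N. Pads are 22 mm wide; open, the fingers measure 114 mm over their backs; the gripper's body (76 mm by 85 mm) begins 54 mm behind the grasp point. The pads swing forward as they close: fully open they stand 13 mm farther back than shut.
Start: joints at [1.221, 0.124, 1.65, -0, 1.367, -0.083], TCP at [0.171, 0.627, 0.231] pointing down, gripper open.
Joint ranges: [-2.61, 2.61], [-1.02, 2.33], [0.03, 2.71], [-1.35, 4.49], [0.32, 2.68], [-2.91, 2.91]. Speed limits (rad/s): [2.57, 2.57, 3.14, 3.14, 3.14, 3.14].

### API

Orientations are given as a unit quaternion [w, x, y, z].
In Python, from station import manip gives the robot as it stands. Calls block until the motion is done:
- manip.move_pose(position, orientation): joint-space move of the TCP to a pose.
- manip.servo_line(position, frame=None, speed=0.15): straight line of the TCP; frame=None keeps the orientation; speed is the mean speed in m/s.
- manip.goto_joints(angles): joint-space move.
- manip.open() and manip.gripper_close(): open the fingers fully, or close them until they stop; the grip force is fixed at half the most.
- manip.dwell(seconds).
- manip.solve_ik(position, orientation): joint angles nearest the present ones, or None.
- manip.snapshot(name): name is "scene" or "top" or "wrist"; returns a dict with "pixels" (384x512x3 uint8, red, green, blue), "z_map" (384x512 float32, m along the optical axis (not along the pixel's ray), 0 where there is no reading), "fx", "fy", "cx", "cy" (pixels), "R" (3x3) and "t" (3): a world point X has camera coordinates R X + t. Camera axes: x right, y down, z forward; pixel columns grow to the right and rows downward; lengths in m; the calibration is good to about 2 mm. A picture is of the moment at which its call begins.
A pose or a line that the arm cannot do raises manip.PlanningError and nothing moves.
- manip.finish_job(): hands the job in; it is judged then, once.
Trained networks look in a picture, given as the dict that the camera call returned (one of the last four; its "shot" number tells which), for a name from the list of things; names that differ only in an ending like _2 or _b are one class to them, and where a whole thing is asked for, a point or a joint stands for the part that bears it (a point fixed in the world has none). Each returns a list of dicts, best first, with "p" (0 to 1); they miss things now and then, are a little off and sometimes report something else, mostly with a low value. They report only what shows in the picture. A call takes as long as a camera call. They do not tell look-alikes from the thing itself.
- manip.cut_out(picture, target): "mask" (384x512 bool, what is visible of it) and "bbox" ([centre column, centre row, width, height] in pixels, round what is visible of it).
- manip.landmark_of(picture, target): "location" ([row, column] in pixels: a listed point, or the origin of a listed thing).
Readings, each from a call of its own:
- manip.read_time(): time.
- manip.read_joint_positions(): joint angles.
- manip.read_dq(): joint speeds.
- manip.read_effort(): joint torques, N m.
- manip.read_position(): TCP position.
- manip.read_ee_rot(): TCP orientation.
- manip.read_ft_force(): force on the tool from outside, world axes, zero at the start.
- manip.read_moment(): the same for the moment, N m.
- manip.read_gripper_width(): opening from 0.0 (shut) to 1.0 (fully open).
- manip.read_grip_force(): force on a finger pad.
Only numpy, scipy, OpenCV 4.12 (cv2) and the standard library are available. Lean on these libraries where they do the work, as an engineer would, in place of code of your own. Each camera call takes 0.05 s, during which the arm holds its last target. There are 200 camera calls.

## Working session

There is one attempt and no reset: what is moved stays moved. The work goes in short steps, each a Python script; the robot and the scene stay as the last script left them, time stands still between calls to the robot, and variables do not carry over. Pictures are saved under pics/ and viewed, at most 10 in all, crops included, and the job is handed in when it is done.

```bash
mkdir -p pics; cat > h.py <<'E'
import numpy as np, cv2
from station import manip
def world(s,r,c):
    z=s["z_map"][int(r),int(c)]
    return s["R"].T@(np.array([(c-s["cx"])/s["fx"]*z,(r-s["cy"])/s["fy"]*z,z])-s["t"])
def cloud(s,m):
    r,c=np.nonzero(m&(s["z_map"]>0)); z=s["z_map"][r,c]
    return (np.stack([(c-s["cx"])/s["fx"]*z,(r-s["cy"])/s["fy"]*z,z],1)-s["t"])@s["R"]
def px(s,X):
    p=s["R"]@np.array(X)+s["t"]; return p[0]/p[2]*s["fx"]+s["cx"],p[1]/p[2]*s["fy"]+s["cy"]
def save(n,im): cv2.imwrite("pics/"+n,np.ascontiguousarray(im[...,::-1]))
E
python3 - <<'E'
from h import *
ss={n:manip.snapshot(n) for n in("scene","top")}
save("a.png",cv2.resize(np.vstack([ss[n]["pixels"] for n in ss]),(400*1,600)) if 0 else ss["top"]["pixels"]); save("b.png",ss["scene"]["pixels"])
for n,s in ss.items():
  print(n, "cam",(-s["R"].T@s["t"]).round(3))
  for t in("tin","spool","weight","caddy"):
    for d in manip.cut_out(s,t):
      P=cloud(s,d["mask"]); print(t,round(d["p"],2),np.round(d["bbox"]),np.median(P,0).round(3),P.min(0).round(3),P.max(0).round(3))
  for d in manip.landmark_of(s,"well"): print("well",d["p"],d["location"],world(s,*d["location"]))
print(manip.read_time(),manip.read_ee_rot())
E
```

```text
scene cam [ 0.051 -0.521  0.459]
tin 0.85 [369. 223.  26.  21.] [ 0.696 -0.048  0.019] [ 0.681 -0.064 -0.001] [ 0.729 -0.006  0.022]
tin 0.8 [287. 228.  32.  28.] [0.527 0.01  0.048] [ 0.506 -0.01   0.008] [0.607 0.095 0.052]
tin 0.79 [225. 266.  26.  25.] [0.386 0.008 0.02 ] [ 0.368 -0.006 -0.001] [0.429 0.067 0.023]
tin 0.69 [174. 260.  40.  31.] [0.33  0.069 0.027] [ 0.305  0.052 -0.001] [0.365 0.114 0.03 ]
tin 0.58 [333. 283.  41.  42.] [ 0.49  -0.138  0.027] [ 0.468 -0.16  -0.001] [ 0.562 -0.093  0.03 ]
spool 0.68 [233. 194.  30.  21.] [0.536 0.196 0.041] [0.511 0.174 0.   ] [0.603 0.32  0.047]
weight 0.64 [257. 178.  22.  20.] [0.616 0.215 0.045] [ 0.6    0.203 -0.   ] [0.714 0.337 0.067]
caddy 0.72 [272. 229. 175. 106.] [0.518 0.048 0.022] [ 0.444 -0.069 -0.001] [0.684 0.316 0.051]
well 0.69 [219.8, 252.9] [0.53224276 0.11965449 0.00845782]
top cam [0.381 0.08  0.975]
tin 0.9 [354. 205.  30.  33.] [ 0.499 -0.127  0.027] [ 0.469 -0.167 -0.104] [ 0.535 -0.097  0.033]
tin 0.73 [286. 256.  20.  22.] [0.391 0.02  0.02 ] [ 0.369 -0.004  0.001] [0.412 0.041 0.025]
tin 0.68 [254. 282.  27.  31.] [0.335 0.086 0.028] [ 0.306  0.057 -0.002] [0.365 0.115 0.033]
tin 0.65 [285. 188.  27.  27.] [0.533 0.023 0.049] [ 0.506 -0.008  0.019] [0.566 0.051 0.054]
tin 0.6 [312. 117.  14.  19.] [ 0.701 -0.039  0.02 ] [ 0.682 -0.056  0.013] [ 0.722 -0.021  0.024]
spool 0.7 [200. 184.  28.  28.] [0.54  0.206 0.044] [0.513 0.178 0.02 ] [0.571 0.237 0.049]
spool 0.6 [244. 185. 158.  93.] [0.546 0.103 0.022] [ 0.446 -0.071 -0.004] [0.66  0.284 0.051]
weight 0.73 [194. 148.  22.  19.] [0.618 0.223 0.049] [0.602 0.206 0.02 ] [0.649 0.245 0.069]
well 0.59 [192.2, 243.5] [0.5321647  0.11109466 0.00576338]
0.6 [1.96438503e-05 1.33000541e-01 9.91115965e-01 2.33524915e-05]
```

View pics/a.png

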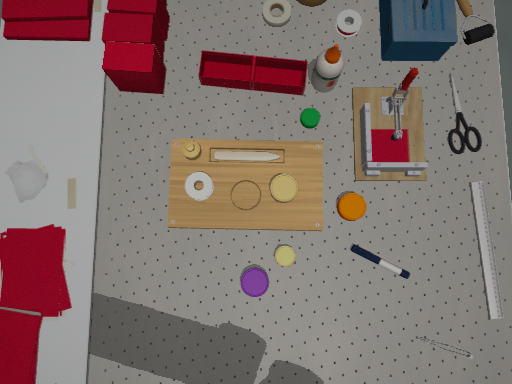

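View pics/b.png

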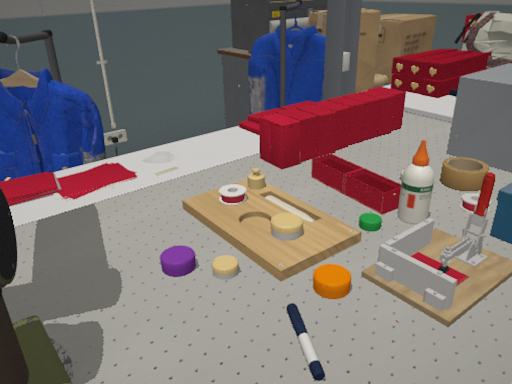

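The picture `a.png` (top view) shows these candidates for the tin:
- large brass disc on the deck (col 285, row 188)
- small brass tin on the table (286, 256)
- purple (254, 282), orange (352, 206) and green (311, 117)

I choose the one at (285, 188). The well is at (246, 195), the spool at (200, 186) and the weight at (192, 150). `b.png` (scene) agrees, with the tin at (287, 228). Next I measure precisely and check a close crop.

```bash
cat >> h.py <<'E'
def fitc(P):
    A=np.c_[2*P[:,:2],np.ones(len(P))]; x=np.linalg.lstsq(A,(P[:,:2]**2).sum(1),rcond=None)[0]
    return x[:2],np.sqrt(x[2]+x[0]**2+x[1]**2)
def box(s,c0,zlo,zhi,r=.06):
    P=cloud(s,np.ones(s["z_map"].shape,bool)); 
    return P[(np.hypot(*(P[:,:2]-c0).T)<r)&(P[:,2]>zlo)&(P[:,2]<zhi)]
def tin(s,c0):
    P=box(s,c0,.043,.06,.045); return cv2.minEnclosingCircle(P[:,:2].astype(np.float32)),P[:,:2].mean(0),len(P),np.median(P[:,2])
E
python3 - <<'E'
from h import *
s=manip.snapshot("top"); w=manip.snapshot("wrist")
print("wristcam",(-w["R"].T@w["t"]).round(3))
P=cloud(s,np.ones(s["z_map"].shape,bool))
k=(P[:,2]>.014)&(P[:,2]<.03)&(P[:,0]>.43)&(P[:,0]<.68)&(P[:,1]>-.085)&(P[:,1]<.30)
(c,sz,a)=cv2.minAreaRect(P[k][:,:2].astype(np.float32)); print("rect",c,sz,a)
for n,q in(("top",s),("wrist",w)):
  print(n,"tin",tin(q,[.533,.023]))
  W=box(q,[.527,.111],-.01,.0145,.05)
  if len(W): print("well floor",W[:,:2].mean(0),len(W),cv2.minEnclosingCircle(W[:,:2].astype(np.float32)),np.median(W[:,2]))
x,y=map(int,px(s,[.54,.08,.02])); im=s["pixels"][y-60:y+60,x-80:x+80]
save("c.png",np.hstack([cv2.resize(im,(400,300),interpolation=2),cv2.resize(w["pixels"],(400,300))]))
E
```

```text
wristcam [0.096 0.647 0.375]
rect (0.5502216219902039, 0.1059800535440445) (0.340084046125412, 0.20136691629886627) 88.93651580810547
top tin (((0.5364574193954468, 0.02359447441995144), 0.031027978286147118), array([0.53596543, 0.02337655]), 622, np.float64(0.04939857130673223))
well floor [0.52603506 0.10627541] 663 ((0.5254612565040588, 0.10613194853067398), 0.032898910343647) 0.00793966845011746
wrist tin (((0.0, 0.0), 0.0), array([nan, nan]), 0, np.float64(nan))h.py:19: RuntimeWarning: Mean of empty slice.
  P=box(s,c0,.043,.06,.045); return cv2.minEnclosingCircle(P[:,:2].astype(np.float32)),P[:,:2].mean(0),len(P),np.median(P[:,2])
  ret = um.true_divide(
  return _methods._mean(a, axis=axis, dtype=dtype,
  ret = ret.dtype.type(ret / rcount)
```

View pics/c.png

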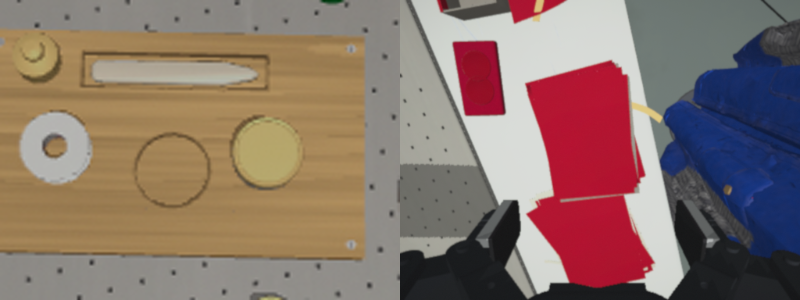

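The crop confirms the large brass-lidded tin on the deck: tin at (0.536, 0.0235), lid height 49 mm, radius about 30 mm. The well is at (0.5255, 0.1063) with its floor at 8 mm, and the caddy rectangle measures 340 x 201 mm. All of this agrees with the sizes given, so I go behind the tin with shut fingers and push part of the way.

```bash
cat >> h.py <<'E'
WELL=np.array([.5254,.1063])
def quat(d):
    p=np.array([d[1],-d[0]]); best=None; q0=np.array(manip.read_joint_positions()); out=[]
    for sg in(1,-1):
        f=np.arctan2(sg*p[0],-sg*p[1])/2; q=[0,np.cos(f),np.sin(f),0]; out.append(q)
    return out
E
python3 - <<'E'
from h import *
T=np.array([.5363,.0235]); d=WELL-T; L=np.linalg.norm(d); d/=L
manip.gripper_close()
S=T-d*.066
c=[]
for q in quat(d):
    j=manip.solve_ik([*S,.13],q)
    if j is not None: c.append((abs(j[5]),q,j))
c.sort(key=lambda t:t[0]); _,q,j=c[0]; print(np.round(j,2),q)
manip.move_pose([*S,.13],q)
manip.servo_line([*S,.029],speed=.08)
print(manip.read_position(),manip.read_ft_force(),manip.read_time())
def push(dist,v):  # TCP distance to tin-centre target along d
    manip.servo_line([*(T+d*dist),.029],speed=v)
push(-.045,.05); print(manip.read_ft_force())
push(0.0,.04); print(manip.read_ft_force(),manip.read_time())
s=manip.snapshot("top"); print(tin(s,T+d*.041)); print(manip.read_position())
x,y=map(int,px(s,[.54,.08,.02])); w=manip.snapshot("scene")
save("d.png",np.hstack([cv2.resize(s["pixels"][y-60:y+60,x-80:x+80],(400,300)),cv2.resize(w["pixels"][130:280,170:370],(400,300))]))
E
```

```text
[-0.18 -0.02  1.97 -0.    1.18 -0.31] [0, np.float64(0.6593495048958935), np.float64(0.7518365715988682), 0]
[ 0.54549498 -0.04201804  0.02970347] [-0.77326122 -0.07319718  0.7119781 ] 5.6083
[-0.35537525  0.22830935 -0.44070512]
[-0.15642945 -0.29392696 -0.34801312] 7.45
(((0.5345425605773926, 0.07241863757371902), 0.02749553509056568), array([0.53262798, 0.07468216]), 109, np.float64(0.048951801407286166))
[0.53628259 0.0233565  0.02894707]
```

View pics/d.png

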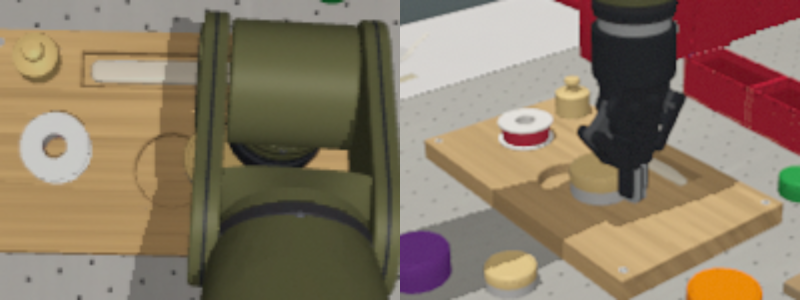

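The left view shows the arm hiding the tin from the top camera. The right view shows the tin upright, just short of the well, with the fingers behind it. I back off, swing aside and re-measure.

```bash
cat >> h.py <<'E'
def aside(d):
    p=np.array(manip.read_position())
    manip.servo_line([*(p[:2]-d*.015),p[2]],speed=.1); manip.servo_line([*(p[:2]-d*.03),.10],speed=.15)
    j=np.array(manip.read_joint_positions()); j[0]-=.5; manip.goto_joints(j)
E
python3 - <<'E'
from h import *
p=np.array(manip.read_position()); d=WELL-np.array([.5363,.0235]); d/=np.linalg.norm(d)
aside(d)
s=manip.snapshot("top"); (c,r),m,n,z=tin(s,[.531,.064]); c=np.array(c); print(c,r,m,n,z)
e=c-p[:2]; print("contact dist",e@d,"lateral",e[0]*d[1]-e[1]*d[0],"to go",WELL-c,manip.read_time())
E
```

```text
[0.53093261 0.06510077] 0.03077281080186367 [0.5303029  0.06525416] 627 0.04934055319846725
contact dist 0.04211381645333504 lateral 0.0001436451761107193 to go [-0.00553261  0.04119923] 9.575
```

```bash
python3 - <<'E'
from h import *
T=np.array([.5306,.0651]); d=WELL-T; d/=np.linalg.norm(d)
q=min(quat(d),key=lambda q:abs((manip.solve_ik([*(T-d*.07),.1],q) or [9]*6)[5]) if manip.solve_ik([*(T-d*.07),.1],q) is not None else 9) if 0 else quat(d)[0]
manip.move_pose([*(T-d*.07),.1],q)
manip.servo_line([*(T-d*.06),.029],speed=.1)
manip.servo_line([*(T-d*.044),.029],speed=.05)
manip.servo_line([*(WELL-d*.047),.029],speed=.04); print(manip.read_ft_force())
manip.servo_line([*(WELL-d*.0415),.029],speed=.02); print(manip.read_ft_force(),manip.read_position())
manip.dwell(.2); aside(d)
s=manip.snapshot("top"); P=box(s,WELL,.026,.06,.045); print(cv2.minEnclosingCircle(P[:,:2].astype(np.float32)),P.mean(0),P[:,2].min(),P[:,2].max())
A=np.c_[P[:,:2]-WELL,np.ones(len(P))]; print("plane",np.linalg.lstsq(A,P[:,2],rcond=None)[0])
for n,c in(("spool",[.5405,.206]),("weight",[.618,.223])):
  Q=box(s,c,.035,.08,.04); print(n,Q.mean(0))
x,y=map(int,px(s,[.54,.08,.02])); w=manip.snapshot("scene"); print(manip.read_time())
save("e.png",np.hstack([cv2.resize(s["pixels"][y-60:y+60,x-80:x+80],(400,300)),cv2.resize(w["pixels"][130:280,170:370],(400,300))]))
E
```

```text
[-0.18024909 -0.39307299 -0.11327465]
[-0.41174269 -0.45110858  0.02016231] [0.5305738  0.065231   0.02899286]
((0.5215826034545898, 0.10547027736902237), 0.04152802377939224) [0.52415727 0.10682614 0.0352578 ] 0.026047721923732454 0.04126160817012777
plane [0.00891397 0.00093602 0.03526838]
spool [0.54164467 0.20747209 0.04400292]
weight [0.61943866 0.22471856 0.05173938]
15.7667
```

View pics/e.png

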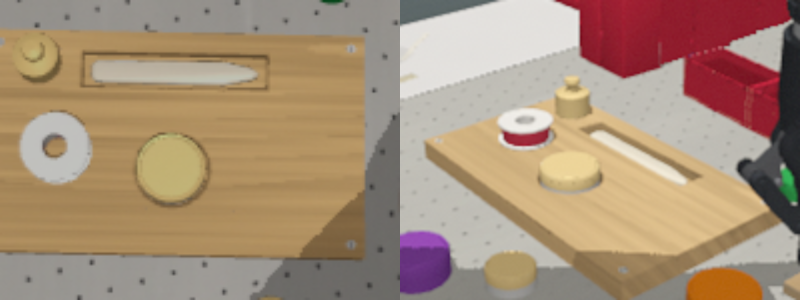

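Both views show the tin seated flat in the well (left panel near 172, 168). Its top is at about 35 mm, which is 13 mm above the deck, and level. The spool and weight have not moved, and the robot is clear.

```bash
python3 -c "
from station import manip
print(manip.finish_job())"
```

```text
the job is handed in; nothing more can be done
None
```

The tin is in the round well, flat on the bottom and near its centre by the last pictures; the spool and weight stand where they were, and I handed the job in just after the 15.8 s reading (no verdict came back).

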